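# Clip the red player marker onto the score rail

### The arm

A 6-joint arm with a two-finger parallel gripper is mounted at the origin on the work surface. World frame = base frame: x ahead of the robot, y to its left, z up, the work surface at z = 0. Lengths are in mm, angles in rad, forces in N, time in s.
With the tool pointing down it reaches from about 150 to 775 mm from the base axis. Payload 6.1 kg.
Tool frame: the origin (TCP) lies midway between the tips of the shut fingers; the grasp point (between the pads) lies 19 mm behind it (grasp_offset is the distance from the TCP to the grasp point, in mm); z points along the fingers, y is the line along which they close (so a half turn about z gives the same grasp; the last joint's range is limited). The gripper opens to 85 mm and grips with 20 to 120 N. Pads are 22 mm wide; open, the fingers measure 114 mm over their backs; the gripper's body (76 mm by 85 mm) begins 54 mm behind the grasp point. The pads swing forward as they close: fully open they stand 13 mm farther back than shut.
Start: joints at [1.196, 0.126, -0.04, 1.405, 0, 1.571], TCP at [192.188, 488.541, 231.295] pointing down, gripper open.
Joint ranges: [-2.72, 2.72], [-0.95, 1.95], [-1.27, 1.35], [-1.78, 2.02], [-1.46, 1.47], [-3.14, 3.14]. Speed limits (rad/s): [2.39, 2.39, 3.01, 3.14, 3.14, 3.14].

### API

Orientations are given as a rotation vector (axis times angle).
In Python, from bench import get_state, capture, get_calibration, hand_in, grasp_offset gives the robot as it stands.
- The arm moves only by the tool carry_out, never from a script. Its argument "rows" is one flat list of numbers, 7 for each row, row after row: the shift along the tool's x, y, z in units of 5 cm (1.0 is 5 cm), then the turn, a rotation vector about the tool's x, y, z in units of 6 degrees (1.0 is 6 degrees), then the gripper command: -1 is fully open, 1 is shut, values between are in proportion. In form: [x, y, z, rx, ry, rz, grip, x, y, z, rx, ry, rz, grip, ...]. A call has 1 to 10 rows; each row shifts and turns the commanded pose from where the row before left it, along the tool's axes as they then stand; what a row does not reach is not made up. A row lasts 1/10 s, in which the tool goes at most 50 mm and 8.59 degrees, less where a joint would pass 70% of its speed; a pose out of reach is approached as far as the arm can. A call with a number of a shift or a turn outside -1 to 1 is refused whole. A call with a gripper value outside its range is refused whole. The fingers move at their own pace and stop on an object; "newtons" is the grip in N (left out, the last holds). Time passes only in rows, so rows that do not move let the fingers close. It gives the time, the measured TCP pose, the force, the opening and the grip force at its end, in the units of the state.
- get_state(): the state, without advancing time (a new reading comes with each control period).
- capture(name): name is "scene" or "top"; returns (picture, depth): 400x640x3 uint8, red, green, blue; 400x640 float32, mm along the optical axis (not along the pixel's ray), 0 where there is no reading.
- get_calibration(name): a dict with "fx", "fy", "cx", "cy" (pixels), "dist_coeffs" ([k1, k2, p1, p2, k3] as OpenCV has them; the pictures are not rectified), "world_to_cam" (4x4, takes a point from world to camera coordinates). Camera axes: x right, y down, z forward; pixel columns grow to the right and rows downward; lengths in mm; the calibration is good to about 2 mm. A picture is of the moment at which its call begins. get_calibration takes no time and is no camera call.
- hand_in(): hands the job in; it is judged then, once.
The state is a dict: "t": time; "joints": joint angles; "qd": joint speeds; "effort": joint torques, N m; "position": TCP position; "orientation": TCP orientation; "ft_force": force on the tool from outside, world axes, zero at the start; "ft_torque": the same for the moment, N m; "grip_width": finger opening in mm; "gripper_force": force on a finger pad.
Only numpy, scipy, OpenCV 4.12 (cv2) and the standard library are available. Lean on these libraries where they do the work, as an engineer would, in place of code of your own. Each camera call takes 0.05 s, during which the arm holds its last target. There are 200 camera calls.

### The job

Score the red player: pick up the red clip, hook it over the score rail at the green band and slide it along, without lifting it off the rail, until its white line is within the narrow orange band; only there press it straight down until it clicks and is fully home on the rail. The job finishes while holding: keep the fingers on the clip, pressing it firmly down onto the rail, and do not let go or ease off. Leave the other clips and everything else on the table alone.

Things in the scene. Friction and masses are not known exactly. Their poses are not given: they have to be found in the camera images.
- red_clip: Red plastic player clip, one of three alike; stands on two legs, 41 wide (x), 50 long (y, goes along the rail, either way round), 60 to 110 g. Origin: underside, midway between the feet. An inverted channel: legs 30 deep below a web 8 thick, its underside 30 mm above the origin. White lines on both legs and the top show its middle (y = 0).
- clip_tab (a point): Middle of the red clip's solid grip tab, 58 mm above its origin. The tab stands on the web: 16 thick (x), 40 long (y), 40 tall, from 38 to 78 mm above the clip's origin.
- clip_mouth (a point): Middle of the red clip's jaws, 9.5 mm above its origin. The mouth at the feet is 33 wide; inward V jaws narrow it to 22 mm at this height, and from 15 mm above the feet it is 33 wide again.
- rail: Score rail, fixed to the table: dark wooden foot 90 (x) by 320 (y) by 20 high; upright on its middle an aluminium bar along y, 296 long, 20 thick, its rounded top 75 mm above the table; wooden stops 12 thick, 72 high, 44 wide close its ends. Origin: centre of the foot's underside, on the table.
- bar: The rail's aluminium bar itself; origin: middle of its top edge, 75 mm above the table, y along it. A clip fully home has its web on this edge, feet 45 mm above the table; it is then held and comes off only by force.
- lip_near (a joint): White nylon lip along the side of the bar that faces the arm (a like one is on the far side), 14 mm below its top, smooth, sprung, standing out 4.5 mm; value: how far it is pushed in (m). A clip lowered over the bar rests with its jaws on the lips, feet about 59 mm above the table, and slides easily.
- lip_far (a joint): The like lip on the far side. Pressing the clip down with 8 to 14 N pushes both lips in, up to 3.5 mm; some 7 mm down the force suddenly drops as the jaws pass and the lips spring back (value near 0); some 14 mm down the web lands on the bar: fully home.
- start_band: Green band, 40 mm wide along the rail, painted across the rail's foot (top and both sides), to either side of the orange one: where the clip goes on. Origin: its middle, on top of the foot, 20 mm above the table, under the bar. y runs along the rail, as the rail's.
- mark_band: Orange band, 14 mm wide along the rail, painted in the same way 115 to 215 mm from the green one: the red player's score. Origin: its middle, on top of the foot, 20 mm above the table, under the bar. y runs along the rail.
- blue_clip: Blue plastic player clip, one of three of the same shape; stands on the board on its two legs. Leave alone. Size and origin as the red one.
- yellow_clip: Yellow plastic player clip, one of three of the same shape; stands on the board on its two legs. Leave alone. Size and origin as the red one.
- mug: White mug, 84 mm across, 75 high, with a handle; origin under its centre. Leave alone.
- card_stack: Stack of green cards, 64 x 94, 36 high; origin under its centre. Leave alone.
- dice_tray: Black tray with dice, 100 x 160, 25 high, beyond the rail; origin under its centre. Leave alone.
- green_pawn: Green pawn, 24 mm across, 41 high; origin under its centre. Leave alone.
- black_pawn: Black pawn, the same size. Leave alone.
- orange_pawn: Orange pawn, the same size. Leave alone.
There are look-alikes about, which are no part of the job. Several things look just like the red_clip: the one meant starts nearest to the robot's base.

How it is judged (in metres and radians):
On the way, in this order (a step that is already met when the one before it is completed fails the run):
1. the red clip straddles the rail at the green band, hooked over it but not pressed in (x of red_clip in the frame of rail between -0.006 and 0.006 m and angle between the y axis of red_clip and the y axis of rail, either way round below 0.15 rad and angle between red_clip's own z axis and vertical below 0.15 rad and z of red_clip in the frame of rail between 0.052 and 0.067 m and y of red_clip in the frame of start_band between -0.02 and 0.02 m), for 0.2 s.
2. the red clip has come to the orange band, still hooked over the rail and not yet pressed in (x of red_clip in the frame of rail between -0.006 and 0.006 m and angle between the y axis of red_clip and the y axis of rail, either way round below 0.15 rad and angle between red_clip's own z axis and vertical below 0.15 rad and z of red_clip in the frame of rail between 0.052 and 0.067 m and y of red_clip in the frame of mark_band between -0.007 and 0.007 m), for 0.2 s.
3. the red clip is pressed past the snap and is fully home at the orange band (x of red_clip in the frame of rail between -0.006 and 0.006 m and angle between the y axis of red_clip and the y axis of rail, either way round below 0.15 rad and angle between red_clip's own z axis and vertical below 0.15 rad and z of red_clip in the frame of rail between 0.041 and 0.0475 m and y of red_clip in the frame of mark_band between -0.007 and 0.007 m), for 0.2 s.
At the end, for the whole second after the job is handed in: Through the last second the red clip is fully home (feet 41 to 47.5 mm above the table, upright and along the rail within 0.15 rad), its middle within 7 mm of the orange band's middle, at rest, still touched by the fingers (over 3 N) and pressed onto the bar (over 4 N) (all of step 3 and contact force between red_clip and bar above 4 N and contact force between the fingers and red_clip above 3 N and linear speed of red_clip below 0.02 m/s); the arm keeps its last pose, push and grip.
It fails at once if the red clip is lifted off the rail away from the green band (over the bar, feet 10 to 40 mm above its top, more than 45 mm from the green band's middle) (x of red_clip in the frame of rail between -0.012 and 0.012 m and y of red_clip in the frame of rail between -0.15 and 0.15 m and z of red_clip in the frame of rail between 0.085 and 0.115 m and horizontal distance between red_clip and start_band above 0.045 m).
It fails at once if another clip is moved by more than 20 mm or knocked over (distance of any of blue_clip, yellow_clip from where it was at the start of the episode above 0.02 m or angle between any of blue_clip, yellow_clip's own z axis and vertical above 0.5 rad).
It fails at once if another thing on the table is moved by more than 30 mm (distance of any of mug, card_stack, dice_tray, green_pawn, black_pawn, orange_pawn from where it was at the start of the episode above 0.03 m).
It also fails if it takes over 54 s, if anything falls off the work surface, if the arm or the gripper's body presses on something with over 40 N, if the wrist force passes 120 N, or if a joint passes its speed limit or range.

## Working session

There is one attempt and no reset: what is moved stays moved. The work goes in short steps, Python scripts to look and compute and a tool call to move; the robot and the scene stay as the last step left them, time stands still between calls to the robot, and variables do not carry over. Pictures are saved under pics/ and viewed, at most 10 in all, crops included, and the job is handed in when it is done.

Besides the shell and the picture viewer there is one more tool, called after "Request:" by a JSON object that holds its "name" and its "arguments", one argument or row to a line. carry_out: Moves the arm, as the interface text tells. Its arguments: {"type":"object","properties":{"rows":{"type":"array"},"newtons":{"type":"number"}},"required":["rows"]}

```bash
mkdir -p pics; cat > h.py <<'E'
import numpy as np, cv2
from bench import *
def px2w(cam,u,v,z):
    c=get_calibration(cam);K=np.array([[c['fx'],0,c['cx']],[0,c['fy'],c['cy']],[0,0,1]])
    p=cv2.undistortPoints(np.array([[[u,v]]],float),K,np.array(c['dist_coeffs']))[0,0]
    T=np.array(c['world_to_cam']);R,t=T[:3,:3],T[:3,3]
    o=-R.T@t;d=R.T@np.array([p[0],p[1],1]);return o+d*(z-o[2])/d[2]
def w2px(cam,P):
    c=get_calibration(cam);K=np.array([[c['fx'],0,c['cx']],[0,c['fy'],c['cy']],[0,0,1]])
    T=np.array(c['world_to_cam']);return cv2.projectPoints(np.array([P],float),cv2.Rodrigues(T[:3,:3])[0],T[:3,3],K,np.array(c['dist_coeffs']))[0][0,0]
def shot(cam,name,crop=None,s=1):
    p,d=capture(cam);np.save(f'pics/{name}.npy',d);im=p[:,:,::-1]
    cv2.imwrite(f'pics/{name}_full.png',im)
    if crop: a,b,c,e=crop;im=im[b:e,a:c]
    cv2.imwrite(f'pics/{name}.png',cv2.resize(im,None,fx=s,fy=s,interpolation=cv2.INTER_CUBIC))
E
python3 -c "
from h import *
shot('top','top1');shot('scene','sc1')
for c in('top','scene'):print(get_calibration(c))
print(get_state(),grasp_offset if not callable(grasp_offset) else grasp_offset())"
```

```text
{'fx': 369.6766813702197, 'fy': 369.6766813702197, 'cx': 317.9767657124803, 'cy': 203.69102669602282, 'dist_coeffs': array([-0.00561796,  0.        ,  0.        ,  0.        ,  0.        ]), 'world_to_cam': array([[-7.54468008e-02, -9.97135757e-01,  5.29745385e-03,
         4.84466711e+01],
       [-9.73440281e-01,  7.25002270e-02, -2.17158322e-01,
         6.33293407e+02],
       [ 2.16152262e-01, -2.15406556e-02, -9.76122021e-01,
         8.60723517e+02],
       [ 0.00000000e+00,  0.00000000e+00,  0.00000000e+00,
         1.00000000e+00]])}
{'fx': 489.0943421890325, 'fy': 489.0943421890325, 'cx': 314.82151906620555, 'cy': 199.5954325317823, 'dist_coeffs': array([-0.00067821,  0.        ,  0.        ,  0.        ,  0.        ]), 'world_to_cam': array([[-3.52652579e-01,  9.35673888e-01, -1.22692300e-02,
         2.11249291e+02],
       [ 7.97178326e-01,  2.93535990e-01, -5.27582543e-01,
        -4.35367498e+02],
       [-4.90043748e-01, -1.95834108e-01, -8.49415167e-01,
         1.50947525e+03],
       [ 0.00000000e+00,  0.00000000e+00,  0.00000000e+00,
         1.00000000e+00]])}
{'t': 0.1, 'joints': array([ 1.19597403e+00,  1.26309702e-01, -4.05258718e-02,  1.40539686e+00,
       -5.99791321e-06,  1.57081761e+00]), 'qd': array([ 3.87498205e-04, -1.02880386e-03,  2.09640213e-03,  3.93599340e-04,
        3.15366303e-05,  8.67297928e-04]), 'effort': array([ 2.07120020e-04, -4.36907780e+01,  3.53604841e+01,  1.38234766e-02,
        1.29275386e-04, -9.07647888e-06]), 'position': array([192.06997193, 488.19939848, 230.60294119]), 'orientation': array([-5.85312924e-01, -3.08631889e+00,  2.21790277e-03]), 'ft_force': array([-0.53610308,  0.76452796, -0.47775505]), 'ft_torque': array([-0.01591763,  0.0111291 , -0.06199586]), 'gripper_force': 0.0, 'grip_width': 85.17087292044575} 18.700000000000003
```

View pics/top1.png

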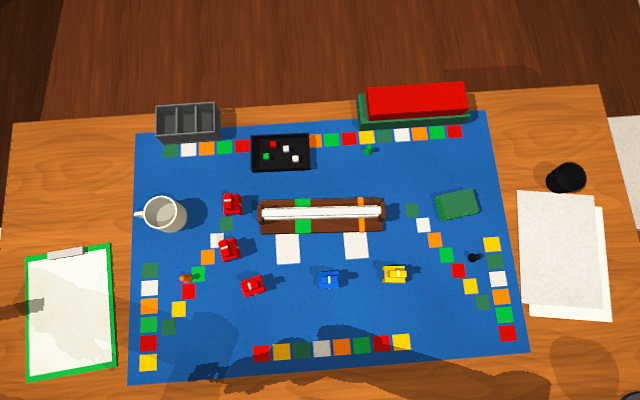

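View pics/sc1.png

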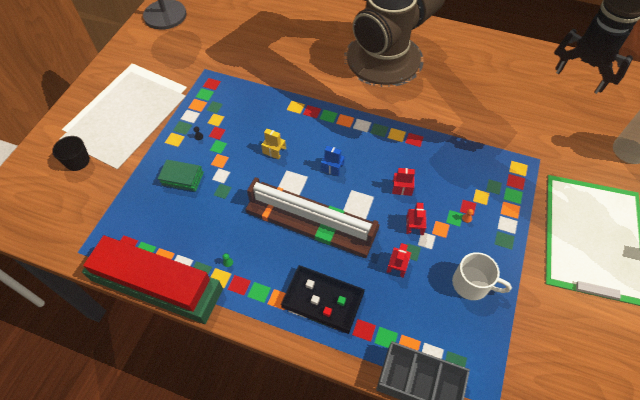

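The top view shows three red clips, at (232,204), (229,249) and (253,286). The one at (253,286) is lowest in the picture, so it should be the nearest to the base. I'll confirm this with numbers and an enlarged crop. The rail runs from (262,215) to (384,213), with green at about x=302 and orange at about x=361.

```bash
python3 -c "
from h import *
for u,v in((232,204),(229,249),(253,286)):
    p=px2w('top',u,v,60);print(u,v,p,np.hypot(*p[:2]))
im=cv2.imread('pics/top1_full.png')
cv2.imwrite('pics/c1.png',cv2.resize(im[190:310,215:295],None,fx=5,fy=5,interpolation=cv2.INTER_CUBIC)[:600])
cv2.imwrite('pics/c2.png',cv2.resize(im[180:250,250:395],None,fx=5.5,fy=5.5,interpolation=cv2.INTER_CUBIC))
"
```

```text
232 204 [652.65421137 218.49090244  60.        ] 688.2556168113172
229 249 [539.12848957 228.76616235  60.        ] 585.6564567221538
253 286 [445.33945066 172.98843593  60.        ] 477.75749631092197
```

View pics/c1.png

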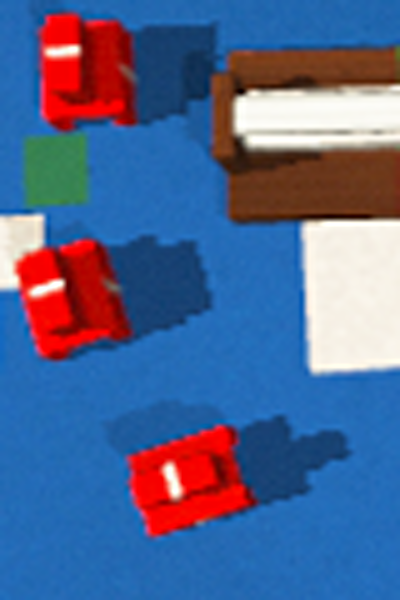

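View pics/c2.png

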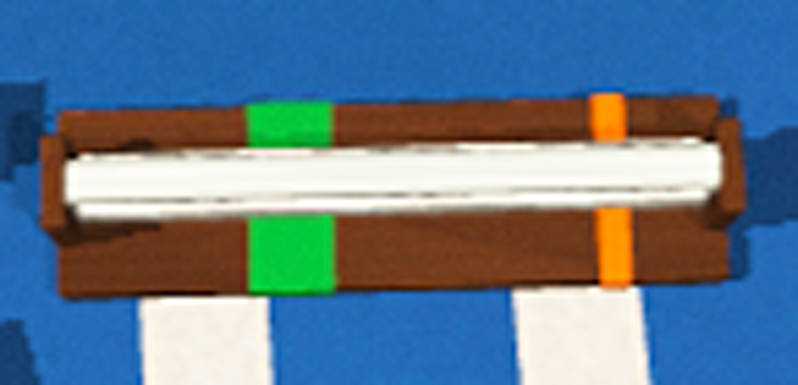

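In the crop, the clip at full-picture (253,286) has its tab running nearly across the picture and its white line at crop (173,481), which is full-picture (249.6,286.2). It is 478 mm from the base, against 586 and 688 for the other two, so it is the one meant. In the rail crop, green spans crop x 247-335 and orange 592-632. I'll measure with depth next.

```bash
cat > m.py <<'E'
from h import *
def cloud(cam,name):
    im=cv2.imread(f'pics/{name}_full.png');d=np.load(f'pics/{name}.npy');c=get_calibration(cam)
    K=np.array([[c['fx'],0,c['cx']],[0,c['fy'],c['cy']],[0,0,1]])
    v,u=np.mgrid[0:400,0:640];p=cv2.undistortPoints(np.stack([u,v],-1).reshape(-1,1,2).astype(float),K,np.array(c['dist_coeffs']))[:,0]
    z=d.reshape(-1);P=np.c_[p*z[:,None],z];T=np.array(c['world_to_cam'])
    return (P-T[:3,3])@T[:3,:3],cv2.cvtColor(im,cv2.COLOR_BGR2HSV).reshape(-1,3),z>0
def rect(Q):
    (c,s,a)=cv2.minAreaRect(Q[:,:2].astype(np.float32));return np.round(c,1),np.round(s,1),round(a,1),len(Q),'mean',Q.mean(0).round(1)
E
cat > a.py <<'E'
from m import *
for cam,n in(('top','top1'),('scene','sc1')):
    W,H,ok=cloud(cam,n);x,y,z=W.T
    red=((H[:,0]<8)|(H[:,0]>172))&(H[:,1]>150)&ok
    near=(np.hypot(x-445,y-173)<45)
    print(cam,'tabletop z',np.median(z[ok&near&(H[:,0]>95)&(H[:,0]<125)]))
    print(' tab',rect(W[red&near&(z>72)]),' all',rect(W[red&near&(z>8)]))
    r=ok&(x>500)&(x<760)&(y>-150)&(y<190)
    white=(H[:,1]<60)&(H[:,2]>120)
    print(' bar',rect(W[r&(z>70)&(z<82)&white]))
    print(' foot',rect(W[r&(z>15)&(z<24)&(H[:,0]<20)&(x>540)&(x<700)&(y<160)]))
    for nm,m in(('green',(H[:,0]>45)&(H[:,0]<75)&(H[:,1]>150)),('orange',(H[:,0]>11)&(H[:,0]<20)&(H[:,1]>215)&(H[:,2]>150))):
        Q=W[r&m&(z>16)&(z<24)]; print(' ',nm,rect(Q) if len(Q)>3 else len(Q))
E
python3 a.py
```

```text
top tabletop z 1.9297139355381183
 tab (array([446.8, 177.5]), array([15.7, 40.1]), 14.0, 105, 'mean', array([446.9, 176.8,  78.9]))  all (array([446.5, 178.7]), array([40.9, 47.9]), 13.8, 336, 'mean', array([446.3, 175.6,  51.8]))
 bar (array([615.9,  -4.1]), array([292.1,  21.7]), 87.2, 922, 'mean', array([614.9,  -3.7,  75.7]))
 foot (array([6.15e+02, 5.00e-01]), array([303.7,  92.2]), 87.6, 1917, 'mean', array([608.5,  -6.5,  21.1]))
  green (array([617.7,  42.9]), array([39.5, 89.6]), 86.5, 278, 'mean', array([612.4,  43.4,  21.8]))
  orange (array([ 609.9, -110.4]), array([16.6, 91.1]), 86.4, 105, 'mean', array([ 601.6, -110.4,   21.8]))
scene tabletop z 1.1326624813527217
 tab (array([443.5, 178.9]), array([18.3, 37.7]), 11.2, 88, 'mean', array([445.5, 179.2,  77.7]))  all (array([446.1, 179.7]), array([42.1, 48.2]), 15.8, 449, 'mean', array([453. , 180.7,  47.2]))
 bar (array([614.7,  -3. ]), array([294.3,  25.2]), 87.2, 914, 'mean', array([614.3,   1.8,  74.6]))
 foot (array([612.5,   2.4]), array([305. ,  93.2]), 87.3, 1490, 'mean', array([ 6.323e+02, -5.000e-01,  2.010e+01]))
  green (array([613.8,  44. ]), array([38.4, 95.2]), 87.4, 206, 'mean', array([633.8,  42.8,  20.6]))
  orange 0
```

```bash
cat > p.py <<'E'
import sys
from h import *
from scipy.spatial.transform import Rotation as Ro
# args: x y z yaw(deg of tool y axis) -> total shift (tool axes, after/ before turn) in move units
def plan(x,y,z,yaw):
    s=get_state();R=Ro.from_rotvec(s['orientation'])
    def goal(a):
        a=np.deg2rad(a);Y=np.array([np.cos(a),np.sin(a),0]);Z=np.array([0,0,-1.]);return Ro.from_matrix(np.c_[np.cross(Y,Z),Y,Z])
    G=min((goal(yaw),goal(yaw+180)),key=lambda g:(R.inv()*g).magnitude())
    D=np.array([x,y,z])-s['position']
    print('t',round(s['t'],2),'pos',s['position'].round(1),'w',round(s['grip_width'],1),'ft',s['ft_force'].round(1),'j',s['joints'].round(2))
    print('turn units',np.rad2deg((R.inv()*G).as_rotvec()).round(2)/6,' shift before turn',R.inv().apply(D).round(1)/50,' shift after turn',G.inv().apply(D).round(1)/50)
if __name__=='__main__': plan(*map(float,sys.argv[1:5]))
E
python3 p.py 446.3 178 130 14; python3 -c "
from h import *
print(px2w('top',249.6,286.2,78))"
```

```text
t 0.1 pos [192.1 488.2 230.6] w 85.2 ft [-0.5  0.8 -0.5] j [ 1.2   0.13 -0.04  1.41 -0.    1.57]
turn units [-1.33333333e-02  6.66666667e-03  9.08666667e+00]  shift before turn [-7.002 -3.908  2.018]  shift after turn [-7.25   3.432  2.012]
[445.25993919 178.06524682  78.        ]
```

Request:
{"name": "carry_out", "arguments": {
  "rows": [-0.7,-0.39,0,0,0,0,-1,-0.7,-0.39,0,0,0,0,-1,-0.7,-0.39,0,0,0,0,-1,-0.7,-0.39,0,0,0,0,-1,-0.7,-0.39,0,0,0,0,-1,-0.7,-0.39,0,0,0,0,-1,-0.7,-0.39,0,0,0,0,-1,-0.7,-0.39,0,0,0,0,-1,-0.7,-0.39,0,0,0,0,-1,-0.7,-0.39,0,0,0,0,-1]
}}

```text
t: 1.1
position: [447.1, 177.4, 231.1]
orientation: [-0.585, -3.086, 0.0]
ft_force: [0.3, 1.4, -1.2]
grip_width: 85.4
gripper_force: 0.0
```

Request:
{"name": "carry_out", "arguments": {
  "rows": [0,0,0.2,0,0,0.9,-1,0,0,0.2,0,0,0.9,-1,0,0,0.2,0,0,0.9,-1,0,0,0.2,0,0,0.9,-1,0,0,0.2,0,0,0.9,-1,0,0,0.2,0,0,0.9,-1,0,0,0.2,0,0,0.9,-1,0,0,0.2,0,0,0.9,-1,0,0,0.2,0,0,0.9,-1,0,0,0.2,0,0,0.9,-1]
}}

```text
t: 2.1
position: [446.2, 178.8, 130.5]
orientation: [-1.927, -2.48, 0.001]
ft_force: [1.0, -0.2, 0.4]
grip_width: 85.4
gripper_force: 0.0
```

```bash
python3 p.py 446 178 44 14
```

```text
t 2.1 pos [446.2 178.8 130.5] w 85.4 ft [ 1.  -0.2  0.4] j [ 0.38  0.06 -0.33  1.18 -0.    1.7 ]
turn units [-0.00833333  0.00166667  0.05      ]  shift before turn [-0.014 -0.006  1.73 ]  shift after turn [-0.014 -0.008  1.73 ]
```

Request:
{"name": "carry_out", "arguments": {
  "rows": [0,0,0.35,0,0,0,-1,0,0,0.35,0,0,0,-1,0,0,0.35,0,0,0,-1,0,0,0.35,0,0,0,-1,0,0,0.33,0,0,0,-1,0,0,0,0,0,0,-1]
}}

```text
t: 2.7
position: [444.6, 178.2, 42.4]
orientation: [-1.921, -2.482, 0.006]
ft_force: [-0.3, -0.3, 0.7]
grip_width: 85.4
gripper_force: 0.0
```

Request:
{"name": "carry_out", "arguments": {
  "rows": [0,0,0,0,0,0,1,0,0,0,0,0,0,1,0,0,0,0,0,0,1,0,0,0,0,0,0,1,0,0,0,0,0,0,1,0,0,0,0,0,0,1,0,0,0,0,0,0,1,0,0,0,0,0,0,1,0,0,0,0,0,0,1,0,0,0,0,0,0,1],
  "newtons": 60
}}

```text
t: 3.7
position: [446.6, 179.0, 45.0]
orientation: [1.923, 2.484, 0.001]
ft_force: [-0.9, 0.4, 3.8]
grip_width: 15.3
gripper_force: 60.4
```

Request:
{"name": "carry_out", "arguments": {
  "rows": [0,0,-0.2,0,0,0,1,0,0,-0.3,0,0,0,1,0,0,-0.4,0,0,0,1,0,0,-0.4,0,0,0,1,0,0,-0.4,0,0,0,1,0,0,-0.4,0,0,0,1,0,0,-0.4,0,0,0,1,0,0,-0.4,0,0,0,1,0,0,-0.3,0,0,0,1,0,0,0,0,0,0,1]
}}

```text
t: 4.7
position: [447.4, 179.3, 207.1]
orientation: [1.922, 2.483, 0.005]
ft_force: [0.4, 0.3, -1.5]
grip_width: 15.3
gripper_force: 60.0
```

```bash
python3 p.py 617.5 43.5 204 -2.8; python3 -c "
from h import *
shot('top','top2',(200,180,400,330),4);shot('scene','sc2')"
cat > b.py <<'E'
from m import *
import sys
n=sys.argv[1];zt=float(sys.argv[2])
s=get_state();print(s['position'].round(1))
for cam,k in(('top','top'),('scene','sc')):
    W,H,ok=cloud(cam,k+n);x,y,z=W.T
    red=((H[:,0]<8)|(H[:,0]>172))&(H[:,1]>130)&ok&(np.hypot(x-s['position'][0],y-s['position'][1])<45)
    print(cam,'all',rect(W[red&(z>zt)]),'zrange',np.percentile(z[red&(z>zt)],[2,98]))
E
python3 b.py 2 100
```

```text
t 4.7 pos [447.4 179.3 207.1] w 15.3 ft [ 0.4  0.3 -1.5] j [ 0.38  0.04 -0.18  1.34 -0.    1.7 ]
turn units [ 0.03333333 -0.00833333  2.88833333]  shift before turn [-3.482  2.612  0.07 ]  shift after turn [-2.546  3.53   0.062]
[446.5 178.9 204.7]
top all (array([452.5, 154. ]), array([42.2, 29.2]), 2.3, 166, 'mean', array([450.2, 156.5, 226.2])) zrange [179.22706717 350.34259152]
scene all (array([457.1, 180.3]), array([56.8, 48.8]), 88.3, 429, 'mean', array([459.4, 180.4, 195.9])) zrange [164.00692575 239.99889657]
```

View pics/sc2.png

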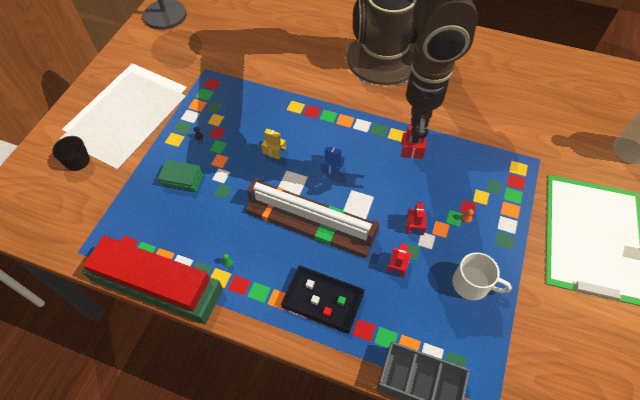

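The scene view shows the clip hanging in the fingers at (413,145), with everything else in place. Next I turn it to the rail and go over the green band.

Request:
{"name": "carry_out", "arguments": {
  "rows": [0,0,0,0,0,0.6,1,0,0,0,0,0,0.6,1,0,0,0,0,0,0.6,1,0,0,0,0,0,0.6,1,0,0,0,0,0,0.49,1]
}}

```text
t: 5.3
position: [445.8, 178.7, 203.4]
orientation: [-2.277, -2.163, 0.004]
ft_force: [0.2, 0.6, -0.9]
grip_width: 15.1
gripper_force: 60.0
```

Request:
{"name": "carry_out", "arguments": {
  "rows": [-0.2,0.3,0,0,0,0,1,-0.3,0.4,0,0,0,0,1,-0.3,0.4,0,0,0,0,1,-0.3,0.4,0,0,0,0,1,-0.3,0.4,0,0,0,0,1,-0.3,0.4,0,0,0,0,1,-0.3,0.4,0,0,0,0,1,-0.3,0.4,0,0,0,0,1,-0.25,0.42,0,0,0,0,1,0,0,0,0,0,0,1]
}}

```text
t: 6.3
position: [617.3, 41.2, 202.3]
orientation: [-2.277, -2.163, 0.004]
ft_force: [0.1, 1.1, -1.0]
grip_width: 15.2
gripper_force: 60.0
```

```bash
python3 p.py 617 43.5 140 -2.8; python3 -c "
from h import *
shot('top','top3');shot('scene','sc3')
a=cv2.imread('pics/top3_full.png')[150:250,240:400];b=cv2.imread('pics/sc3_full.png')[130:265,230:446]
cv2.imwrite('pics/v3.png',np.vstack([cv2.resize(a,(480,300),interpolation=3),cv2.resize(b,(480,300),interpolation=3)]))"
python3 b.py 3 130
```

```text
t 6.3 pos [617.3  41.2 202.3] w 15.2 ft [ 0.1  1.1 -1. ] j [ 0.07  0.31  0.13  1.39 -0.    1.69]
turn units [-0.02333333  0.00833333 -0.02333333]  shift before turn [ 0.046 -0.004  1.246]  shift after turn [ 0.044 -0.008  1.246]
[615.5  42.7 203.1]m.py:9: RuntimeWarning: Mean of empty slice.
  (c,s,a)=cv2.minAreaRect(Q[:,:2].astype(np.float32));return np.round(c,1),np.round(s,1),round(a,1),len(Q),'mean',Q.mean(0).round(1)
  ret = um.true_divide(
Traceback (most recent call last):
  File "b.py", line 8, in <module>
    print(cam,'all',rect(W[red&(z>zt)]),'zrange',np.percentile(z[red&(z>zt)],[2,98]))
                                                 ~~~~~~~~~~~~~^^^^^^^^^^^^^^^^^^^^^^
IndexError: index -1 is out of bounds for axis 0 with size 0
```

View pics/v3.png

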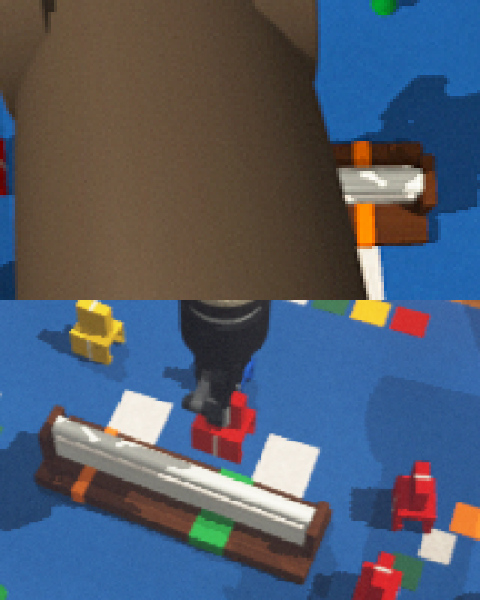

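The top view is blocked by the arm. In the scene view the clip hangs over the rail, with its far-side white line at about v3 (216,440), which is full-picture (327,193). I'll compare that with the predicted position.

```bash
python3 -c "
from m import *
W,H,ok=cloud('scene','sc3');x,y,z=W.T
red=((H[:,0]<8)|(H[:,0]>172))&(H[:,1]>130)&ok&(np.hypot(x-617,y-42)<60)&(z>100)
Q=W[red];print('red',len(Q),np.percentile(Q,[1,50,99],axis=0).round(1))
f=Q[(Q[:,2]<195)&(Q[:,0]>630)];print('leg face',len(f),np.percentile(f,[2,50,98],axis=0).round(1))
p=np.polyfit(f[:,1],f[:,0],1);print('face x at y=42',np.polyval(p,42),'slope',p[0])
wh=(H[:,1]<110)&(H[:,2]>120)&ok&(np.hypot(x-637,y-42)<25)&(z>150)&(z<205);print('white line',W[wh].round(1))
"
```

```text
red 460 [[597.9   7.3 159.2]
 [630.5  54.5 194.8]
 [637.2  68.5 422.9]]
leg face 184 [[631.   20.5 159.1]
 [634.8  45.6 178.1]
 [637.1  66.6 194.5]]
face x at y=42 634.7004150803691 slope 0.042550595901110454
white line [[623.2  52.3 203.3]
 [634.7  41.1 191. ]
 [636.9  44.1 195.7]
 [636.8  41.8 190.4]
 [634.9  43.4 188.6]
 [635.9  41.5 185.1]
 [634.6  43.3 184.2]
 [634.4  41.  178.7]
 [635.   43.5 180.9]
 [634.6  41.1 175.1]
 [634.9  43.5 176.8]
 [635.9  41.6 173.3]
 [635.9  43.9 174.6]
 [636.8  42.  170.9]
 [634.8  43.6 168.8]
 [635.7  41.6 164.9]
 [636.1  44.  167. ]
 [636.9  42.1 163. ]
 [634.6  43.5 160.3]]
```

Request:
{"name": "carry_out", "arguments": {
  "rows": [0.02,0.04,0.1,0,0,0,1,0,0,0.3,0,0,0,1,0,0,0.3,0,0,0,1,0,0,0.3,0,0,0,1,0,0,0.2,0,0,0,1,0,0,0.15,0,0,0,1,0,0,0.15,0,0,0,1,0,0,0.15,0,0,0,1,0,0,0.1,0,0,0,1,0,0,0,0,0,0,1]
}}

```text
t: 7.4
position: [617.7, 43.8, 116.5]
orientation: [-2.275, -2.166, 0.001]
ft_force: [-0.3, -0.1, -1.7]
grip_width: 14.9
gripper_force: 60.0
```

Request:
{"name": "carry_out", "arguments": {
  "rows": [0,0,0.05,0,0,0,1,0,0,0.05,0,0,0,1,0,0,0.05,0,0,0,1,0,0,0,0,0,0,1]
}}

```text
t: 7.8
position: [617.9, 43.8, 109.5]
orientation: [-2.275, -2.166, 0.001]
ft_force: [0.1, 1.0, -1.0]
grip_width: 14.9
gripper_force: 60.0
```

Request:
{"name": "carry_out", "arguments": {
  "rows": [0,0,0.04,0,0,0,1,0,0,0.04,0,0,0,1,0,0,0,0,0,0,1]
}}

```text
t: 8.1
position: [617.2, 43.9, 105.7]
orientation: [-2.274, -2.166, 0.001]
ft_force: [-4.0, -0.6, 1.9]
grip_width: 15.2
gripper_force: 60.5
```

Request:
{"name": "carry_out", "arguments": {
  "rows": [0,0,0.02,0,0,0,1,0,0,0.02,0,0,0,1,0,0,0,0,0,0,1]
}}

```text
t: 8.4
position: [617.1, 43.9, 103.5]
orientation: [-2.274, -2.165, 0.002]
ft_force: [-5.6, 0.7, 2.4]
grip_width: 15.1
gripper_force: 60.5
```

```bash
cat > c.py <<'E'
from m import *
import sys
n=sys.argv[1];shot('scene','sc'+n)
s=get_state();P=s['position'];print(P.round(1),s['ft_force'].round(1),s['ft_torque'].round(2))
W,H,ok=cloud('scene','sc'+n);x,y,z=W.T;r=ok&(np.hypot(x-P[0]-18,y-P[1])<35)
red=((H[:,0]<8)|(H[:,0]>172))&(H[:,1]>130)&r&(z>40)&(z<100)&(x>P[0]+12)
f=W[red];print('face',len(f),np.percentile(f,[2,50,98],axis=0).round(1));p=np.polyfit(f[:,1],f[:,0],1);print('x face',np.polyval(p,P[1])-20.5,'slope',p[0])
wh=(H[:,1]<110)&(H[:,2]>120)&r&(abs(y-P[1])<9)&(z>40)&(z<95)&(x>P[0]+14);print('line',wh.sum(),np.median(W[wh],axis=0).round(1))
E
python3 c.py 4
```

```text
[617.1  43.9 103.5] [-4.5 -0.1  1.5] [ 0.02  1.4  -0.02]
face 193 [[629.5  22.1  61.3]
 [635.2  47.5  87.3]
 [638.4  68.6  98.8]]
x face 614.233632236077 slope 0.04142907602463817
line 15 [636.2  42.8  75.1]
```

Request:
{"name": "carry_out", "arguments": {
  "rows": [0,-0.03,0,0,0,0,1,0,0,0,0,0,0,1]
}}

```text
t: 8.65
position: [616.5, 43.9, 103.6]
orientation: [2.275, 2.166, -0.0]
ft_force: [-1.6, 0.2, -0.7]
grip_width: 15.3
gripper_force: 60.1
```

Request:
{"name": "carry_out", "arguments": {
  "rows": [0,0,0.02,0,0,0,1,0,0,0,0,0,0,1,0,0,0,0,0,0,1]
}}

```text
t: 8.95
position: [616.5, 43.9, 102.8]
orientation: [-2.275, -2.166, 0.0]
ft_force: [-4.3, 0.9, 2.0]
grip_width: 14.9
gripper_force: 60.4
```

Request:
{"name": "carry_out", "arguments": {
  "rows": [0,-0.03,0,0,0,0,1,0,0,0,0,0,0,1]
}}

```text
t: 9.15
position: [615.8, 44.0, 103.0]
orientation: [2.274, 2.165, 0.002]
ft_force: [0.5, 0.9, 0.3]
grip_width: 14.9
gripper_force: 60.2
```

Request:
{"name": "carry_out", "arguments": {
  "rows": [0,0,0.02,0,0,0,1,0,0,0,0,0,0,1,0,0,0,0,0,0,1]
}}

```text
t: 9.45
position: [615.7, 44.0, 102.3]
orientation: [2.275, 2.166, 0.002]
ft_force: [0.3, 0.1, 3.8]
grip_width: 15.4
gripper_force: 60.6
```

```bash
python3 c.py 5; python3 -c "
from h import *
a=cv2.imread('pics/sc5_full.png')[150:270,240:400]
cv2.imwrite('pics/v5.png',cv2.resize(a,(800,600),interpolation=3))"
```

```text
[615.7  44.  102.3] [0.4 0.9 4. ] [-0.02 -0.06 -0.01]
face 192 [[628.2  21.7  60.9]
 [634.2  49.1  85.5]
 [636.6  68.8  97.8]]
x face 612.9874112513216 slope 0.028940270036849
line 23 [634.8  44.5  74.9]
```

View pics/v5.png

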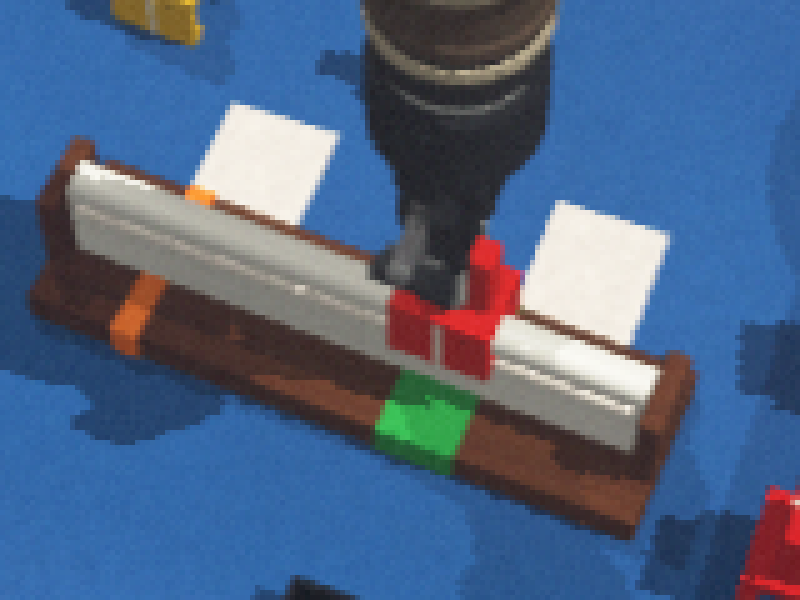

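The clip straddles the bar at the green band, with its line at crop (436,345), above green at (425,420). It rests with about 4 N. Now I slide it.

Request:
{"name": "carry_out", "arguments": {
  "rows": [0,0,-0.01,0,0,0,1,-0.1,0,0,0,0,0,1,-0.15,0,0,0,0,0,1,-0.15,0,0,0,0,0,1,-0.15,0,0,0,0,0,1,-0.15,0,0,0,0,0,1,-0.15,0,0,0,0,0,1,-0.15,0,0,0,0,0,1,0,0,0,0,0,0,1]
}}

```text
t: 10.4
position: [612.6, -7.5, 102.3]
orientation: [2.276, 2.164, -0.001]
ft_force: [1.5, -1.4, 3.1]
grip_width: 15.1
gripper_force: 60.5
```

Request:
{"name": "carry_out", "arguments": {
  "rows": [-0.1,0.01,0,0,0,0,1,-0.15,0,0,0,0,0,1,-0.15,0,0,0,0,0,1,-0.15,0,0,0,0,0,1,-0.15,0,0,0,0,0,1,-0.15,0,0,0,0,0,1,-0.15,0,0,0,0,0,1,0,0,0,0,0,0,1]
}}

```text
t: 11.2
position: [610.5, -57.4, 102.2]
orientation: [2.276, 2.164, -0.002]
ft_force: [0.8, -1.1, 1.8]
grip_width: 15.4
gripper_force: 60.4
```

Request:
{"name": "carry_out", "arguments": {
  "rows": [-0.1,0.01,0,0,0,0,1,-0.15,0,0,0,0,0,1,-0.15,0,0,0,0,0,1,-0.15,0,0,0,0,0,1,-0.15,0,0,0,0,0,1,-0.15,0,0,0,0,0,1,-0.15,0,0,0,0,0,1,0,0,0,0,0,0,1]
}}

```text
t: 12.0
position: [608.5, -107.4, 102.2]
orientation: [2.276, 2.164, -0.002]
ft_force: [-1.0, -1.5, 1.8]
grip_width: 15.1
gripper_force: 60.4
```

```bash
python3 c.py 6; python3 -c "
from m import *
a=cv2.imread('pics/sc6_full.png')[160:235,230:330]
cv2.imwrite('pics/v6.png',cv2.resize(a,(800,600),interpolation=3))
W,H,ok=cloud('scene','sc1');x,y,z=W.T
m=ok&(H[:,0]>5)&(H[:,0]<20)&(H[:,1]>200)&(H[:,2]>130)&(abs(y+110)<25)&(x>550)&(x<690)&(z>12)&(z<26)
print(W[m].round(1),W[m].mean(0),H[m][:5])
"
```

```text
[ 608.6 -107.1  102.3] [-1.1 -2.2  2.8] [-0.37  0.18  0.01]
face 181 [[ 621.  -129.6   60.9]
 [ 627.2 -102.4   86.2]
 [ 629.8  -82.3   98.5]]
x face 606.0338317708135 slope 0.030199742792022626
line 15 [ 628.2 -107.1   74.6]
[[ 563.8 -112.7   19.6]
 [ 628.2 -111.9   22.5]
 [ 628.5 -108.9   24.6]
 [ 631.5 -113.2   22.1]
 [ 631.2 -110.5   23.3]
 [ 628.5 -109.4   19.6]
 [ 628.4 -106.6   21.1]
 [ 635.3 -114.2   22.8]
 [ 633.5 -112.5   20.9]
 [ 632.1 -110.5   19.9]
 [ 631.8 -107.9   20.9]
 [ 630.9 -105.6   20.8]
 [ 638.4 -115.6   22.1]
 [ 638.1 -112.9   23.1]
 [ 637.  -110.7   22.7]
 [ 635.6 -108.8   21.6]
 [ 634.5 -106.7   21. ]
 [ 641.4 -114.2   22.7]
 [ 638.9 -113.    19.5]
 [ 639.4 -109.8   22.2]
 [ 636.9 -108.5   18.9]
 [ 642.5 -114.    19.9]
 [ 640.3 -106.9   20.4]
 [ 644.6 -113.2   18.9]
 [ 645.3 -109.9   21.8]
 [ 642.9 -108.6   18.9]
 [ 643.6 -105.3   21.8]
 [ 651.7 -117.7   22.7]
 [ 648.8 -116.7   18.7]
 [ 647.8 -108.8   21.7]
 [ 650.4 -110.5   20.2]
 [ 650.8 -107.4   22.6]
 [ 649.9 -105.2   22.4]
 [ 652.  -107.2   19.7]] [ 636.89305896 -110.45174845   21.22965208] [[ 14 201 249]
 [ 12 210 231]
 [ 11 202 232]
 [ 12 202 236]
 [ 12 202 237]]
```

View pics/v6.png

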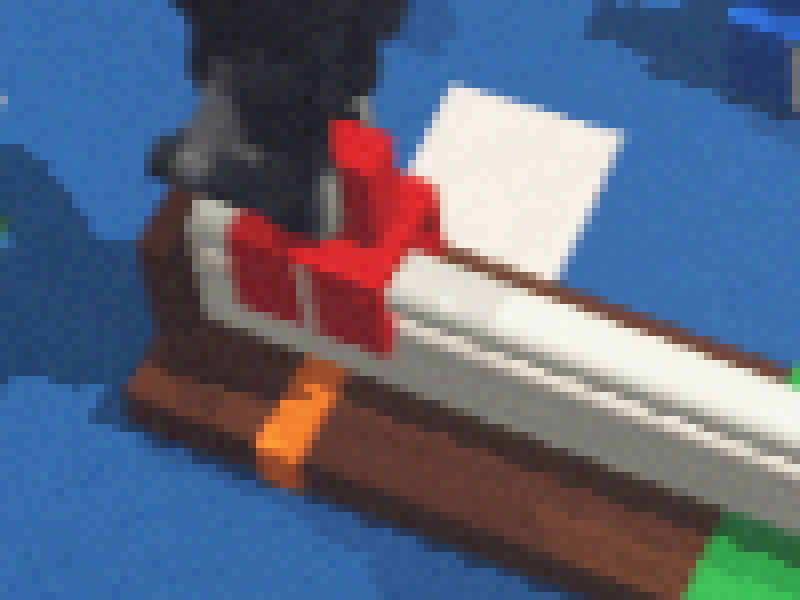

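The scene crop shows the clip's line at crop (307,300), just short of the orange band's middle, by about 3 mm along the rail. I'll move that far and let it dwell.

Request:
{"name": "carry_out", "arguments": {
  "rows": [-0.035,0,0,0,0,0,1,-0.03,0,0,0,0,0,1,0,0,0,0,0,0,1,0,0,0,0,0,0,1,0,0,0,0,0,0,1,0,0,0,0,0,0,1],
  "newtons": 100
}}

```text
t: 12.65
position: [608.6, -108.9, 102.2]
orientation: [-2.275, -2.166, -0.0]
ft_force: [-0.2, 0.8, 1.9]
grip_width: 14.5
gripper_force: 98.1
```

```bash
python3 c.py 7
```

```text
[ 608.6 -108.9  102.3] [-0.4  1.2  1.6] [0.37 0.12 0.  ]
face 181 [[ 621.8 -131.2   59.1]
 [ 626.9 -103.3   84.6]
 [ 630.3  -83.9   98.1]]
x face 605.9326870234459 slope 0.032465388742936675
line 17 [ 627.7 -108.3   76.2]
```

Request:
{"name": "carry_out", "arguments": {
  "rows": [-0.04,0,0,0,0,0,1,0,0,0,0,0,0,1,0,0,0,0,0,0,1,0,0,0,0,0,0,1]
}}

```text
t: 13.1
position: [608.4, -111.2, 102.3]
orientation: [2.275, 2.166, -0.0]
ft_force: [-0.9, 1.2, 2.1]
grip_width: 14.9
gripper_force: 98.1
```

Request:
{"name": "carry_out", "arguments": {
  "rows": [0,0,0.04,0,0,0,1,0,0,0.04,0,0,0,1,0,0,0.04,0,0,0,1,0,0,0,0,0,0,1]
}}

```text
t: 13.5
position: [608.5, -111.5, 96.7]
orientation: [2.275, 2.165, -0.0]
ft_force: [-1.5, -0.3, 3.5]
grip_width: 14.3
gripper_force: 98.8
```

Request:
{"name": "carry_out", "arguments": {
  "rows": [0,0,0.04,0,0,0,1,0,0,0.04,0,0,0,1,0,0,0,0,0,0,1]
}}

```text
t: 13.8
position: [608.0, -111.1, 91.1]
orientation: [-2.275, -2.165, 0.002]
ft_force: [0.0, -0.2, -1.1]
grip_width: 15.2
gripper_force: 97.9
```

```bash
python3 c.py 8
```

```text
[ 608.2 -111.1   91.5] [-0.5 -0.7 -1.9] [ 0.01  0.1  -0.01]
face 174 [[ 620.9 -133.2   49.8]
 [ 626.7 -105.9   75.4]
 [ 629.   -85.8   87.8]]
x face 605.5483751866301 slope 0.028729654994221664
line 14 [ 627.6 -110.7   68.2]
```

It has snapped past the lips, and the line is at y=-110.7, the band's middle. I'll press on to full home.

Request:
{"name": "carry_out", "arguments": {
  "rows": [0,0,0.04,0,0,0,1,0,0,0.04,0,0,0,1,0,0,0.03,0,0,0,1,0,0,0,0,0,0,1]
}}

```text
t: 14.25
position: [608.6, -111.1, 90.1]
orientation: [2.274, 2.165, 0.002]
ft_force: [-7.6, 1.8, 17.6]
grip_width: 14.5
gripper_force: 101.0
```

Request:
{"name": "carry_out", "arguments": {
  "rows": [0,-0.02,0.01,0,0,0,1,0,0,0,0,0,0,1,0,0,0,0,0,0,1,0,0,0,0,0,0,1,0,0,0,0,0,0,1]
}}

```text
t: 14.75
position: [608.6, -111.1, 90.1]
orientation: [2.272, 2.164, 0.005]
ft_force: [-6.0, 2.3, 18.0]
grip_width: 15.0
gripper_force: 100.9
```

```bash
python3 c.py 9;python3 -c "
from h import *
a=cv2.imread('pics/sc9_full.png')[160:235,230:330]
cv2.imwrite('pics/v9.png',cv2.resize(a,(800,600),interpolation=3))"
```

```text
[ 608.6 -111.1   90.1] [-5.9  1.8 18.1] [0.27 1.26 0.03]
face 177 [[ 621.2 -133.8   46.1]
 [ 627.1 -106.3   72.4]
 [ 629.8  -86.3   86. ]]
x face 606.0629982190975 slope 0.025825204946412435
line 14 [ 627.9 -110.9   62. ]
```

View pics/v9.png

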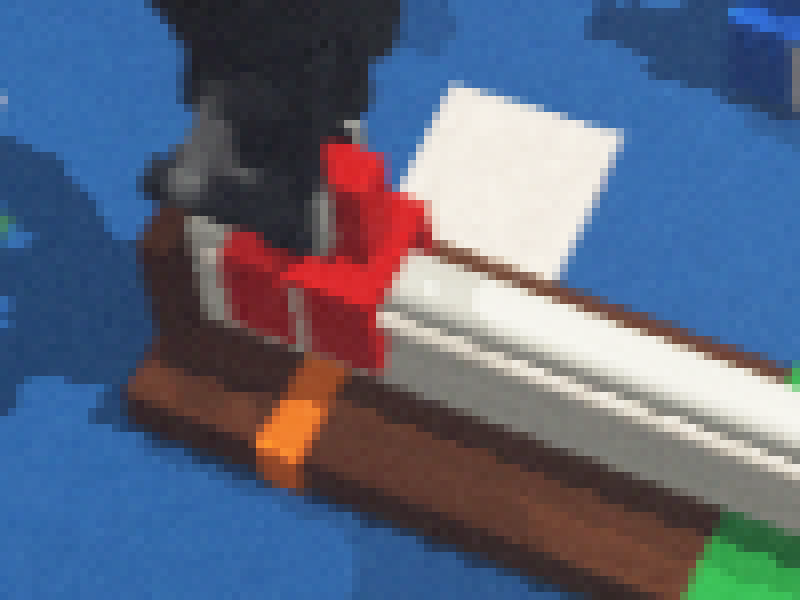

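Request:
{"name": "carry_out", "arguments": {
  "rows": [0,-0.02,0.02,0,0,0,1,0,0,0,0,0,0,1,0,0,0,0,0,0,1,0,0,0,0,0,0,1]
}}

```text
t: 15.2
position: [608.5, -111.1, 90.0]
orientation: [2.271, 2.163, 0.007]
ft_force: [-4.4, 2.1, 20.6]
grip_width: 14.8
gripper_force: 101.6
```

The contact is stiff: 1 mm more command gave almost no movement, at 20 N. The clip is home.

```bash
python3 -c "
from bench import hand_in
print(hand_in())"
```

```text
the job is handed in; nothing more can be done
None
```

The red clip is on the rail at the orange band, pressed past the snap with its line about at the band's middle; I handed in with the fingers still gripping and pressing about 20 N. The hand-in returned no verdict.

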